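# Zero the hand grain mill, back it off five clicks and fit its crank

### The job

Set the hand mill for the next grinding: turn its knurled adjusting dial clockwise until you feel the burrs just meet, without jamming them together, then back it off five clicks. Then fit the loose crank on the spindle's square, slid fully home without forcing it, and leave everything else on the counter where it is.

Things in the scene. Friction and masses are not known exactly. Their poses are not given: they have to be found in the camera images.
- mill: hand grain mill bolted to the counter: round grey pedestal (flange 150 mm across), chute at the front (-x, to 95 mm from the axis), open steel hopper (144 mm across, rim 146 mm high). A bridge 16 mm wide (top at 150 mm) crosses it along x with a boss 36 mm across (top at 158 mm), then the dial (160 to 184 mm), then the spindle (to 212.5 mm). Origin: centre of the underside; z up, the axis of dial and spindle
- dial_grip (a point): centre of the adjusting dial, on its axis, 172 mm above the counter; does not turn with it. The dial is a round knurled steel drum, 43 mm across, 24 mm high (12 mm above and below this point), gripped on its sides in any direction. Clockwise from above closes the burrs. It clicks 18 times a turn (20 degrees a click; about 0.1 N m to pass one) and springs into the nearest click when let go
- burr_lower (a point): top of the lower burr, on the axis, fixed inside the housing 85 mm above the counter. The dial's clockwise end is where the burrs meet, 0.05 rad past a click position; that position is the zero from which clicks are counted. Beyond it the dial does not stop dead: resistance grows by 2 N m per further rad; 0.3 N m is a firm touch, 0.6 N m jams the burrs
- burr_upper (a point): bottom of the upper burr, on the axis, hidden in the housing; level with burr_lower where the burrs meet. The dial's thread lifts it 0.125 mm a click: too little to be read from measured poses. At the start the dial is 3 to 6 clicks open; it can open to about 10
- spindle_seat (a point): on the axis, on top of the round shoulder (18 mm across) below the spindle's square, 189 mm above the counter; the crank's underside rests here. The square is 10 mm wide for 20 mm above this point, then 7.5 mm wide for 3.5 mm more. x and y are square to its flats and turn with the spindle, which turns stiffly (0.12 N m), independently of the dial
- crank: the mill's loose crank (0.14 to 0.28 kg), flat on the counter: upright square steel hub 26 x 26 x 26 mm with a square hole 11.5 mm wide right through; a flat bar 18 mm wide, 7 mm thick runs from the hub's foot along +x to an upright wooden knob, 26 mm across, 60 mm high, at x = 128 mm. Centre of mass about 32 mm from the hole. Origin: centre of the hole at the underside; z up
- crank_bore (a point): centre of the crank's square hole at the hub's underside (the crank's origin), its x along the bar; the hub's top is 26 mm above. The crank may sit on the spindle in any of the four directions
- bowl: small steel catch bowl, 90 mm across and 38 mm high, on the counter under the mill's chute (origin: centre of its underside); leave it there
- brush: wooden-handled cleaning brush, 185 mm long, lying on the counter; not wanted (origin: in its handle's line, on the underside)
- jar_a: sealed preserve jar, 82 mm across, 125 mm high; leave it
- jar_b: sealed preserve jar, 82 mm across, 125 mm high; leave it
- funnel: wide-mouth jar funnel, 120 mm across, 85 mm high; leave it
- band: jar screw band, a ring 80 mm across and 17 mm high; leave it
- tin: food tin, 74 mm across, 100 mm high; leave it
There are look-alikes about, which are no part of the job. What is shaped like the mill but green or purple is not meant.

How it is judged:
By the outcome, as a careful person would: the job done as asked, in the order asked, and still so for the second after the job is handed in, with the robot touching nothing.
It also fails if it takes over 67 s, if anything falls off the work surface, if the arm or the gripper's body presses on something with over 40 N, if the wrist force passes 120 N, or if a joint passes its speed limit or range.

### The arm

A 6-joint arm with a two-finger parallel gripper is mounted at the origin on the work surface. World frame = base frame: x ahead of the robot, y to its left, z up, the work surface at z = 0. Lengths are in m, angles in rad, forces in N, time in s.
With the tool pointing down it reaches from about 0.275 to 0.775 m from the base axis. Payload 14.6 kg.
Tool frame: the origin (TCP) lies on the centre line of the jaws, within the pads' length; the fingertips stand 11 mm ahead of it and the grasp point (between the pads) lies 8 mm behind it (robot.tip_reach is the distance from the TCP to the fingertips, in m); z points along the fingers, x is the direction in which the jaws open and shut, and the axes are right-handed (so a half turn about z gives the same grasp; the last joint's range is limited). The gripper opens to 85 mm and grips with 20 to 120 N. Pads are 22 mm wide; open, the fingers measure 114 mm over their backs; the gripper's body (76 mm by 85 mm) begins 54 mm behind the grasp point. The pads swing forward as they close: fully open they stand 13 mm farther back than shut.
Start: joints at [-1.48, 0.263, -0.048, 1.259, 0, 1.415], TCP at [0.128, -0.509, 0.242] pointing down, gripper open.
Joint ranges: [-2.65, 2.65], [-0.89, 1.7], [-1.18, 1.37], [-2.13, 2.11], [-1.35, 1.29], [-3.14, 3.14]. Speed limits (rad/s): [1.89, 1.89, 2.57, 2.79, 3.14, 3.14].

### API

Orientations are given as [roll, pitch, yaw] about the fixed x, y, z axes, in that order (R = Rz(yaw) Ry(pitch) Rx(roll)).
In Python, from cell import robot gives the robot as it stands. The module is installed in compiled form; this text tells all that it offers.
- The arm moves only by the tool carry_out, never from a script. Its arguments are lists of equal length, an entry for each row: "linear": the shift along the tool's x, y, z in m, a list of three; "angular": the turn, a rotation vector about the tool's x, y, z in rad, a list of three; "grip": the gripper command: -1 is shut, 1 is fully open, values between are in proportion. In form: {"linear": [[x, y, z], ...], "angular": [[rx, ry, rz], ...], "grip": [grip, ...]}. A call has 1 to 20 rows; each row shifts and turns the commanded pose from where the row before left it, along the tool's axes as they then stand; what a row does not reach is not made up. A row lasts 1/10 s, in which the tool goes at most 50 mm and 8.59 degrees, less where a joint would pass 70% of its speed; a pose out of reach is approached as far as the arm can. A call with a gripper value outside its range is refused whole. The fingers move at their own pace and stop on an object; the grip force is fixed at half the most. Time passes only in rows, so rows that do not move let the fingers close. It gives the time, the measured TCP pose, the force and the opening at its end, in the units of the state.
- robot.get_obs(): the state, without advancing time (a new reading comes with each control period).
- robot.read_camera(name): name is "scene" or "top" or "wrist"; returns the picture (384x512x3 uint8, red, green, blue); there is no depth.
- robot.get_calibration(name): a dict with "K" (3x3 intrinsics, pixels), "position" and "orientation" of the camera in the world. Camera axes: x right, y down, z forward; pixel columns grow to the right and rows downward; lengths in m; the calibration is good to about 2 mm. A picture is of the moment at which its call begins: read the wrist's pose just before it. get_calibration takes no time and is no camera call; for the wrist camera it gives the pose at the moment of the call.
- robot.finish_job(): hands the job in, once; it reports no verdict.
Trained networks look in the newest picture that a camera, given by its name, has taken for a name from the list of things; names that differ only in an ending like _2 or _b are one class to them, and where a whole thing is asked for, a point or a joint stands for the part that bears it (a point fixed in the world has none). Each returns a list of dicts, best first, with "confidence" (0 to 1); they miss things now and then, are a little off and sometimes report something else, mostly with a low value. They report only what shows in the picture. A call takes as long as a camera call. They do not tell look-alikes from the thing itself.
- robot.recognise(camera, thing): "xyz" ([x, y, z] in m, in the coordinates of the camera as it stood for that picture, good to about 4 mm: the middle of the surface that is visible of it).
- robot.silhouettes(camera, thing): "mask" (384x512 bool, what is visible of it).
- robot.place_of(camera, thing): "xyz" ([x, y, z] in m, in the coordinates of the camera as it stood for that picture, good to about 4 mm: a listed point, or the origin of a listed thing).
The state is a dict: "time_s": time; "q": joint angles; "joint_velocities": joint speeds; "tau": joint torques, N m; "ee_pos": TCP position; "ee_rot": TCP orientation; "ft_force": force on the tool from outside, world axes, zero at the start; "torque": the same for the moment, N m; "grip_width": finger opening in m.
Only numpy, scipy, OpenCV 4.12 (cv2) and the standard library are available. Lean on these libraries where they do the work, as an engineer would, in place of code of your own. Each camera call takes 0.05 s, during which the arm holds its last target. There are 200 camera calls.

## Working session

There is one attempt and no reset: what is moved stays moved. The work goes in short steps, Python scripts to look and compute and a tool call to move; the robot and the scene stay as the last step left them, time stands still between calls to the robot, and variables do not carry over. Pictures are saved under pics/ and viewed, about 8 in all and at most 12, crops included, and the job is handed in when it is done.

Besides the shell and the picture viewer there is one more tool, called after "Emit:" as name(argument=value, ...), one argument or row to a line, values as JSON. carry_out: Moves the arm, as the interface text tells. Its arguments: {"type":"object","properties":{"linear":{"type":"array","items":{"type":"array","items":{"type":"number"}}},"angular":{"type":"array","items":{"type":"array","items":{"type":"number"}}},"grip":{"type":"array","items":{"type":"number"}}},"required":["linear","angular","grip"]}

```bash
mkdir -p pics; cat > h.py <<'E'
from cell import robot
import numpy as np, cv2
from scipy.spatial.transform import Rotation as R
def Rm(o):
    o=np.array(o,float)
    if o.shape==(3,3): return o
    return R.from_euler('xyz',o).as_matrix() if o.size==3 else R.from_quat(o).as_matrix()
def snap(cam,fn=None):
    c=robot.get_calibration(cam); im=robot.read_camera(cam)
    if fn: cv2.imwrite('pics/'+fn,cv2.cvtColor(im,cv2.COLOR_RGB2BGR))
    return c,im
def w(c,p): return Rm(c['orientation'])@np.array(p)+np.array(c['position'])
def proj(c,P):
    p=Rm(c['orientation']).T@(np.array(P)-np.array(c['position'])); u=np.array(c['K'])@p; return u[:2]/u[2]
def ray(c,uv,z):
    d=Rm(c['orientation'])@np.linalg.inv(np.array(c['K']))@np.array([uv[0],uv[1],1.]); o=np.array(c['position']); return o+d*(z-o[2])/d[2]
E
python3 - <<'E'
from h import *
o=robot.get_obs(); print({k:np.round(v,3).tolist() for k,v in o.items()}, robot.tip_reach)
ims=[]
for cam in('top','scene'):
    c,im=snap(cam); ims.append(im); print(cam,c)
    for t in('mill','dial_grip','spindle_seat','crank_bore','crank','bowl','brush','jar_a','funnel','band','tin'):
        print(t,[(round(d['confidence'],2),np.round(w(c,d['xyz']),3).tolist(),proj(c,w(c,d['xyz'])).round().tolist()) for d in robot.place_of(cam,t)])
    cv2.imwrite(f'pics/{cam}1.png',cv2.cvtColor(im,cv2.COLOR_RGB2BGR))
E
```

```text
{'time_s': 0.0, 'q': [-1.48, 0.264, -0.049, 1.259, 0.0, 1.416], 'joint_velocities': [0.002, -0.0, -0.001, 0.001, -0.001, -0.001], 'tau': [0.006, -63.761, 38.457, 0.014, 0.0, -0.0], 'ee_pos': [0.128, -0.509, 0.242], 'ee_rot': [-3.141, 0.001, -1.325], 'ft_force': [-0.873, -0.178, -0.296], 'torque': [0.019, -0.021, 0.012], 'grip_width': 0.085} 0.011
top {'K': array([[484.67299625,   0.        , 250.68114782],
       [  0.        , 484.67299625, 192.3902195 ],
       [  0.        ,   0.        ,   1.        ]]), 'position': array([ 0.29737394, -0.0267306 ,  1.59782646]), 'orientation': array([-3.0140673 ,  0.02130675, -1.56849825])}
mill [(0.97, [0.261, -0.36, 0.002], [364.0, 266.0]), (0.85, [0.389, -0.131, -0.0], [293.0, 227.0]), (0.68, [0.428, 0.053, -0.003], [237.0, 215.0]), (0.66, [0.55, 0.033, -0.003], [243.0, 178.0])]
dial_grip [(0.84, [0.262, -0.362, 0.171], [377.0, 267.0]), (0.75, [0.387, -0.131, 0.173], [297.0, 224.0]), (0.72, [0.73, 0.146, 0.001], [210.0, 126.0])]
spindle_seat [(0.71, [0.435, -0.343, -0.0], [357.0, 212.0]), (0.57, [0.387, -0.133, 0.191], [298.0, 223.0]), (0.52,
[... 1428 characters left out ...]
0.365, 0.19], [217.0, 98.0])]
crank_bore [(0.52, [0.439, -0.346, 0.004], [195.0, 163.0])]
crank [(0.53, [0.438, -0.352, -0.001], [194.0, 163.0]), (0.53, [0.551, 0.034, 0.187], [263.0, 191.0]), (0.3, [0.553, 0.034, 0.002], [261.0, 229.0])]
bowl [(0.73, [0.428, 0.052, -0.0], [285.0, 207.0]), (0.24, [0.713, 0.275, 0.002], [301.0, 306.0])]
brush [(0.9, [0.473, 0.294, 0.0], [344.0, 250.0]), (0.63, [0.551, 0.034, 0.188], [263.0, 190.0])]
jar_a [(0.63, [0.725, -0.104, 0.001], [195.0, 245.0]), (0.58, [0.727, 0.139, -0.002], [258.0, 285.0])]
funnel [(0.71, [0.715, -0.255, -0.002], [162.0, 222.0])]
band [(0.81, [0.717, 0.011, -0.001], [226.0, 262.0])]
tin [(0.74, [0.71, 0.274, 0.001], [302.0, 305.0])]
```

View pics/top1.png

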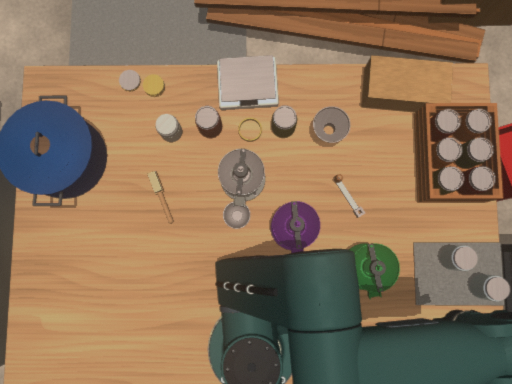

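View pics/scene1.png

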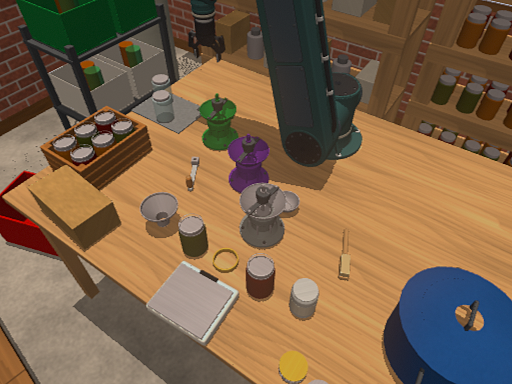

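Top view: there are three mill-shaped things, grey at (241,175), purple at (296,225) and green at (374,267). The grey one fits: it isn't green or purple, and the bowl sits under its chute at (237,215). The crank's hub is at (360,213) and its knob at (338,178). I'll confirm both from the wrist camera.

```bash
cat >> h.py <<'E'
def go(xyz,yaw=None):
    o=robot.get_obs(); Rt=Rm(o['ee_rot']); d=Rt.T@(np.array(xyz)-o['ee_pos'])
    print('shift tool',d.round(4),'dist',np.linalg.norm(d).round(3))
    if yaw is not None:
        Rg=R.from_euler('xyz',[np.pi,0,yaw]).as_matrix(); print('rotvec',R.from_matrix(Rt.T@Rg).as_rotvec().round(4))
def st():
    o=robot.get_obs(); print('t',round(o['time_s'],2),'p',np.round(o['ee_pos'],4),'r',np.round(o['ee_rot'],4),'q6',np.round(o['q'],3),'F',np.round(o['ft_force'],1),'T',np.round(o['torque'],3),'w',round(float(o['grip_width']),4))
E
python3 - <<'E'
from h import *
c=robot.get_calibration('wrist'); o=robot.get_obs(); Rt=Rm(o['ee_rot'])
print(c['K'][0],'cam in tool',(Rt.T@(c['position']-o['ee_pos'])).round(4)); print((Rt.T@Rm(c['orientation'])).round(3))
go([0.438,-0.346,0.33])
ct=robot.get_calibration('top')
print(ray(ct,(338,178),.06),ray(ct,(360,213),.026))
E
```

```text
[264.62219743   0.         257.05283763] cam in tool [ 0.0015 -0.073  -0.1311]
[[ 1.     0.    -0.   ]
 [-0.     0.957  0.289]
 [ 0.    -0.289  0.957]]
shift tool [-0.0828 -0.3406 -0.0877] dist 0.361
[ 0.54082069 -0.27283334  0.06      ] [ 0.4314698  -0.34687569  0.026     ]
```

Emit:
carry_out(
  linear=[
    [0, 0, -0.02],
    [0, 0, -0.02],
    [-0.0055, -0.0227, 0],
    [-0.0055, -0.0227, 0],
    [-0.0055, -0.0227, 0],
    [-0.0055, -0.0227, 0],
    [-0.0055, -0.0227, 0],
    [-0.0055, -0.0227, 0],
    [-0.0055, -0.0227, 0],
    [-0.0055, -0.0227, 0],
    [-0.0055, -0.0227, 0],
    [-0.0055, -0.0227, 0],
    [-0.0055, -0.0227, 0],
    [-0.0055, -0.0227, 0],
    [-0.0055, -0.0227, 0],
    [-0.0055, -0.0227, 0],
    [-0.0055, -0.0227, 0],
    [0, 0, 0],
  ],
  angular=[
    [0, 0, 0],
    [0, 0, 0],
    [0, 0, -0.023],
    [0, 0, -0.023],
    [0, 0, -0.023],
    [0, 0, -0.023],
    [0, 0, -0.023],
    [0, 0, -0.023],
    [0, 0, -0.023],
    [0, 0, -0.023],
    [0, 0, -0.023],
    [0, 0, -0.023],
    [0, 0, -0.023],
    [0, 0, -0.023],
    [0, 0, -0.023],
    [0, 0, -0.023],
    [0, 0, -0.023],
    [0, 0, 0],
  ],
  grip=[1, 1, 1, 1, 1, 1, 1, 1, 1, 1, 1, 1, 1, 1, 1, 1, 1, 1],
)

```text
time_s: 3.0
ee_pos: [0.4077, -0.2982, 0.2823]
ee_rot: [-3.141, 0.0, -0.977]
ft_force: [-0.5, -0.6, -0.1]
grip_width: 0.0856
```

```bash
python3 - <<'E'
from h import *
st()
c,im=snap('wrist','w1.png')
for t in('crank_bore','crank'):
    print(t,[(round(d['confidence'],2),w(c,d['xyz']).round(4).tolist(),proj(c,w(c,d['xyz'])).round().tolist()) for d in robot.place_of('wrist',t)])
for d in robot.silhouettes('wrist','crank')[:2]:
    m=d['mask']; print(d['confidence'],m.sum()); ys,xs=np.where(m); print(xs.min(),xs.max(),ys.min(),ys.max(), cv2.minAreaRect(np.c_[xs,ys].astype(np.float32)))
E
```

```text
t 3.0 p [ 0.4077 -0.2982  0.2823] r [-3.1411  0.     -0.9769] q6 [-0.793  0.22   0.     1.351  0.     1.755] F [-0.5 -0.6 -0.1] T [-0.008 -0.035  0.04 ] w 0.0856
crank_bore [(0.92, [0.4379, -0.3411, 0.0018], [290.0, 162.0])]
crank [(0.87, [0.44, -0.3469, -0.0042], [293.0, 162.0])]
0.91 1553
285 313 62 176 ((298.62689208984375, 119.05764770507812), (20.007545471191406, 115.16927337646484), 5.25380277633667)
```

View pics/w1.png

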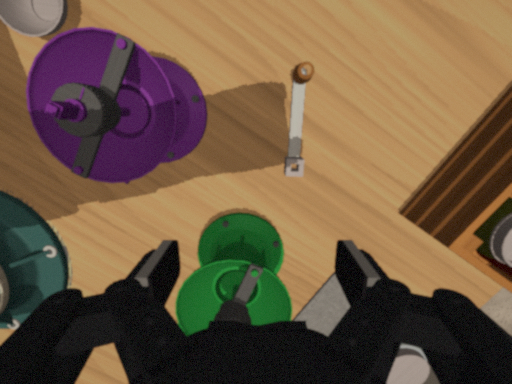

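The crank is at (295,120) with its hub at (294,167). The purple and green mills also show. I'll go to the grey mill first.

Emit:
carry_out(
  linear=[
    [-0.013, -0.0203, -0.0025],
    [-0.013, -0.0203, -0.0025],
    [-0.013, -0.0203, -0.0025],
    [-0.013, -0.0203, -0.0025],
    [-0.013, -0.0203, -0.0025],
    [-0.013, -0.0203, -0.0025],
    [-0.013, -0.0203, -0.0025],
    [-0.013, -0.0203, -0.0025],
    [-0.013, -0.0203, -0.0025],
    [-0.013, -0.0203, -0.0025],
    [-0.013, -0.0203, -0.0025],
    [-0.013, -0.0203, -0.0025],
    [-0.013, -0.0203, -0.0025],
    [-0.013, -0.0203, -0.0025],
    [-0.013, -0.0203, -0.0025],
  ],
  angular=[
    [0, 0, 0],
    [0, 0, 0],
    [0, 0, 0],
    [0, 0, 0],
    [0, 0, 0],
    [0, 0, 0],
    [0, 0, 0],
    [0, 0, 0],
    [0, 0, 0],
    [0, 0, 0],
    [0, 0, 0],
    [0, 0, 0],
    [0, 0, 0],
    [0, 0, 0],
    [0, 0, 0],
  ],
  grip=[1, 1, 1, 1, 1, 1, 1, 1, 1, 1, 1, 1, 1, 1, 1],
)

```text
time_s: 4.7
ee_pos: [0.551, 0.0319, 0.3199]
ee_rot: [3.142, -0.0, -0.981]
ft_force: [-0.1, -0.7, 0.2]
grip_width: 0.0853
```

Emit:
carry_out(
  linear=[
    [0, 0, 0],
    [0, 0, 0],
    [0, 0, 0],
    [0, 0, 0],
    [0, 0, 0],
    [0, 0, 0],
    [0, 0, 0],
    [0, 0, 0],
    [0, 0, 0],
    [0, 0, 0],
    [0, 0, 0],
    [0, 0, 0],
    [0, 0, 0],
    [0, 0, 0],
    [0, 0, 0],
    [0, 0, 0],
    [0, 0, 0],
    [0, 0, 0],
    [0, 0, 0],
    [0, 0, 0],
  ],
  angular=[
    [0, 0, -0.07],
    [0, 0, -0.13],
    [0, 0, -0.14],
    [0, 0, -0.14],
    [0, 0, -0.14],
    [0, 0, -0.14],
    [0, 0, -0.14],
    [0, 0, -0.14],
    [0, 0, -0.14],
    [0, 0, -0.14],
    [0, 0, -0.14],
    [0, 0, -0.14],
    [0, 0, -0.14],
    [0, 0, -0.14],
    [0, 0, -0.14],
    [0, 0, -0.14],
    [0, 0, -0.14],
    [0, 0, -0.14],
    [0, 0, -0.12],
    [0, 0, 0],
  ],
  grip=[1, 1, 1, 1, 1, 1, 1, 1, 1, 1, 1, 1, 1, 1, 1, 1, 1, 1, 1, 1],
)

```text
time_s: 6.7
ee_pos: [0.5507, 0.031, 0.3198]
ee_rot: [3.142, 0.0, 1.581]
ft_force: [0.3, 0.2, 0.1]
grip_width: 0.0853
```

```bash
python3 - <<'E'
from h import *
st()
c,im=snap('wrist')
P={}
for t in('dial_grip','spindle_seat','mill'):
    r=[(round(d['confidence'],2),w(c,d['xyz']).round(4).tolist(),proj(c,w(c,d['xyz'])).round().tolist()) for d in robot.place_of('wrist',t)]; print(t,r); P[t]=r
u=proj(c,P['spindle_seat'][0][1] if P['spindle_seat'] else [.551,.034,.189]).astype(int)
a=im[max(0,u[1]-70):u[1]+70, max(0,u[0]-90):u[0]+90]; print('origin',u-[90,70])
cv2.imwrite('pics/w2.png',cv2.cvtColor(cv2.resize(a,None,fx=4.4,fy=4.2,interpolation=cv2.INTER_CUBIC),cv2.COLOR_RGB2BGR))
cv2.imwrite('pics/w2full.png',cv2.cvtColor(im,cv2.COLOR_RGB2BGR))
E
```

```text
t 6.7 p [0.5507 0.031  0.3198] r [3.1415 0.     1.5807] q6 [-0.092  0.302  0.216  1.485 -0.    -0.101] F [0.3 0.2 0.1] T [ 0.017 -0.01  -0.023] w 0.0853
dial_grip [(0.8, [0.5525, 0.0335, 0.1707], [261.0, 186.0]), (0.79, [0.3894, -0.1315, 0.1723], [82.0, 12.0])]
spindle_seat [(0.92, [0.3918, -0.1343, 0.1885], [67.0, 8.0]), (0.63, [0.5479, 0.034, 0.1887], [262.0, 187.0])]
mill [(0.9, [0.3838, -0.1351, -0.0019], [151.0, 50.0]), (0.62, [0.5491, 0.0338, 0.0053], [260.0, 159.0]), (0.41, [0.4379, -0.3462, -0.0061], [24.0, 87.0]), (0.16, [0.5472, 0.0314, 0.0832], [258.0, 167.0])]
origin [-23 -62]
```

View pics/w2.png

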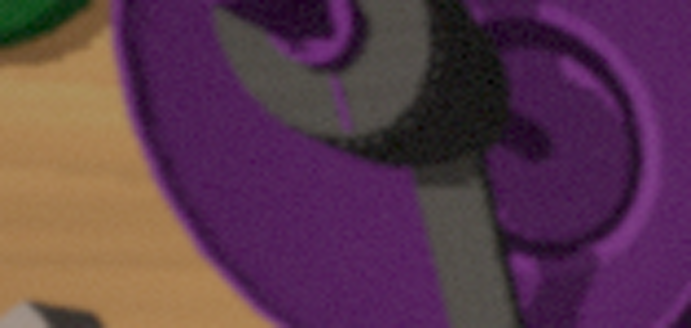

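That crop shows the purple mill. I'll crop the right one.

```bash
python3 - <<'E'
from h import *
im=cv2.imread('pics/w2full.png'); a=im[130:250,180:340]
cv2.imwrite('pics/w3.png',cv2.resize(a,None,fx=5,fy=5,interpolation=cv2.INTER_CUBIC))
c=robot.get_calibration('wrist')
for z in(.158,.160,.184,.189,.209,.2125): print(z,proj(c,[.551,.034,z]).round(1), 'crop',((proj(c,[.551,.034,z])-[180,130])*5).round())
E
```

```text
0.158 [260.6 182.2] crop [403. 261.]
0.16 [260.7 182.6] crop [403. 263.]
0.184 [261.  188.2] crop [405. 291.]
0.189 [261.  189.5] crop [405. 298.]
0.209 [261.3 195.2] crop [407. 326.]
0.2125 [261.4 196.3] crop [407. 332.]
```

View pics/w3.png

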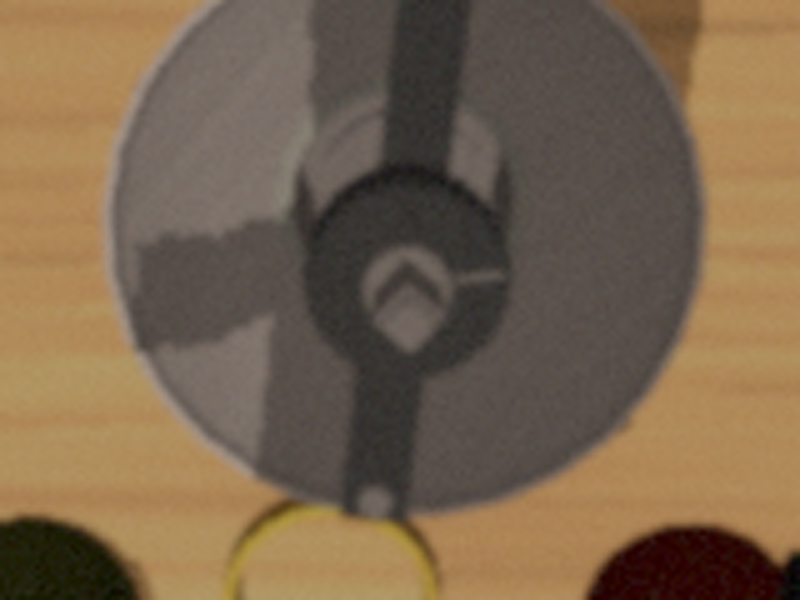

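The crop confirms the grey mill: dial centred at crop (408,270), spindle square at (408,300) standing cornerwise. The near view puts the axis at about (0.548, 0.0345). I'll descend and grip the dial.

Emit:
carry_out(
  linear=[
    [0.0035, -0.0027, 0],
    [0, 0, 0.012],
    [0, 0, 0.012],
    [0, 0, 0.012],
    [0, 0, 0.012],
    [0, 0, 0.012],
    [0, 0, 0.012],
    [0, 0, 0.012],
    [0, 0, 0.012],
    [0, 0, 0.012],
    [0, 0, 0.012],
    [0, 0, 0.012],
    [0, 0, 0.008],
    [0, 0, 0.006],
    [0, 0, 0.004],
    [0, 0, 0.002],
    [0, 0, 0],
    [0, 0, 0],
  ],
  angular=[
    [0, 0, 0],
    [0, 0, 0],
    [0, 0, 0],
    [0, 0, 0],
    [0, 0, 0],
    [0, 0, 0],
    [0, 0, 0],
    [0, 0, 0],
    [0, 0, 0],
    [0, 0, 0],
    [0, 0, 0],
    [0, 0, 0],
    [0, 0, 0],
    [0, 0, 0],
    [0, 0, 0],
    [0, 0, 0],
    [0, 0, 0],
    [0, 0, 0],
  ],
  grip=[1, 1, 1, 1, 1, 1, 1, 1, 1, 1, 1, 1, 1, 1, 1, 1, 1, 1],
)

```text
time_s: 8.7
ee_pos: [0.5481, 0.0353, 0.1681]
ee_rot: [3.141, 0.0, 1.58]
ft_force: [-0.2, -0.2, -0.1]
grip_width: 0.085
```

```bash
python3 -c "
from h import *
st()"
```

```text
t 8.7 p [0.5481 0.0353 0.1681] r [3.1411 0.     1.5799] q6 [-0.084  0.337 -0.146  1.088  0.    -0.093] F [-0.2 -0.2 -0.1] T [-0.022  0.024  0.045] w 0.085
```

Emit:
carry_out(
  linear=[
    [0, 0, 0],
    [0, 0, 0],
    [0, 0, 0],
    [0, 0, 0],
    [0, 0, 0],
    [0, 0, 0],
    [0, 0, 0],
    [0, 0, 0],
    [0, 0, 0],
    [0, 0, 0],
  ],
  angular=[
    [0, 0, 0],
    [0, 0, 0],
    [0, 0, 0],
    [0, 0, 0],
    [0, 0, 0],
    [0, 0, 0],
    [0, 0, 0],
    [0, 0, 0],
    [0, 0, 0],
    [0, 0, 0],
  ],
  grip=[-1, -1, -1, -1, -1, -1, -1, -1, -1, -1],
)

```text
time_s: 9.7
ee_pos: [0.548, 0.0351, 0.1682]
ee_rot: [3.141, 0.001, 1.58]
ft_force: [-1.5, -1.5, 5.9]
grip_width: 0.041
```

```bash
python3 -c "
from h import *
st()"
```

```text
t 9.7 p [0.548  0.0351 0.1682] r [3.1411e+00 5.0000e-04 1.5799e+00] q6 [-0.084  0.336 -0.146  1.088 -0.    -0.093] F [-1.5 -1.5  5.9] T [-0.338  0.351  0.001] w 0.041
```

```bash
cat >> h.py <<'E'
def tq(n=5):
    T=[];F=[]
    for _ in range(n):
        robot.read_camera('wrist'); o=robot.get_obs(); T.append(o['torque']);F.append(o['ft_force'])
    T=np.array(T);F=np.array(F)
    print('t',round(o['time_s'],2),'p',np.round(o['ee_pos'],4),'yaw deg',round(np.degrees(o['ee_rot'][2]),2),'turned',round((1.5799-o['ee_rot'][2])*57.2958,2),'F',F.mean(0).round(1),'T',T.mean(0).round(3),'sdTz',T[:,2].std().round(3),'w',round(float(o['grip_width']),4))
E
python3 -c "
from h import *
tq()"
```

```text
t 9.95 p [0.5481 0.035  0.1682] yaw deg 90.52 turned 0.0 F [-1.9 -2.   5.8] T [-0.307  0.379  0.004] sdTz 0.016 w 0.0411
```

Emit:
carry_out(
  linear=[
    [0, 0, 0],
    [0, 0, 0],
    [0, 0, 0],
    [0, 0, 0],
    [0, 0, 0],
    [0, 0, 0],
    [0, 0, 0],
    [0, 0, 0],
    [0, 0, 0],
    [0, 0, 0],
    [0, 0, 0],
  ],
  angular=[
    [0, 0, 0.08],
    [0, 0, 0.08],
    [0, 0, 0.08],
    [0, 0, 0.08],
    [0, 0, 0.08],
    [0, 0, 0.08],
    [0, 0, 0.08],
    [0, 0, 0.08],
    [0, 0, 0.08],
    [0, 0, 0.08],
    [0, 0, 0.073],
  ],
  grip=[-1, -1, -1, -1, -1, -1, -1, -1, -1, -1, -1],
)

```text
time_s: 11.05
ee_pos: [0.5484, 0.0359, 0.1683]
ee_rot: [-3.141, -0.002, 0.704]
ft_force: [1.2, 5.2, 4.0]
grip_width: 0.0413
```

```bash
python3 -c "
from h import *
tq()"
```

```text
t 11.3 p [0.5484 0.0359 0.1683] yaw deg 40.53 turned 49.99 F [1.2 5.3 4.3] T [ 0.999 -0.157 -0.001] sdTz 0.03 w 0.0415
```

Emit:
carry_out(
  linear=[
    [0, 0, 0],
    [0, 0, 0],
    [0, 0, 0],
    [0, 0, 0],
  ],
  angular=[
    [0, 0, 0.07],
    [0, 0, 0.07],
    [0, 0, 0.07],
    [0, 0, 0.07],
  ],
  grip=[-1, -1, -1, -1],
)

```text
time_s: 11.7
ee_pos: [0.5487, 0.0361, 0.1683]
ee_rot: [-3.141, -0.002, 0.425]
ft_force: [2.2, 7.2, 3.1]
grip_width: 0.0411
```

```bash
python3 -c "
from h import *
tq()"
```

```text
t 11.95 p [0.5487 0.0361 0.1683] yaw deg 24.5 turned 66.02 F [2.8 6.9 3. ] T [ 1.278 -0.521  0.027] sdTz 0.025 w 0.0417
```

Emit:
carry_out(
  linear=[
    [0, 0, 0],
    [0, 0, 0],
  ],
  angular=[
    [0, 0, 0.04],
    [0, 0, 0.03],
  ],
  grip=[-1, -1],
)

```text
time_s: 12.15
ee_pos: [0.5487, 0.0361, 0.1683]
ee_rot: [-3.14, -0.002, 0.356]
ft_force: [3.1, 7.5, 1.7]
grip_width: 0.0412
```

```bash
python3 -c "
from h import *
tq()"
```

```text
t 12.4 p [0.5487 0.0361 0.1683] yaw deg 20.48 turned 70.04 F [3.5 7.1 2.8] T [ 1.374 -0.618  0.025] sdTz 0.021 w 0.0414
```

```bash
python3 - <<'E'
from h import *
c,im=snap('wrist','w4f.png')
print(proj(c,[.549,.035,.184]))
a=im[200:384,150:370]
cv2.imwrite('pics/w4.png',cv2.cvtColor(cv2.resize(a,None,fx=3.2,fy=3.2,interpolation=cv2.INTER_CUBIC),cv2.COLOR_RGB2BGR))
E
```

```text
[258.07900539 268.0273739 ]
```

View pics/w4.png

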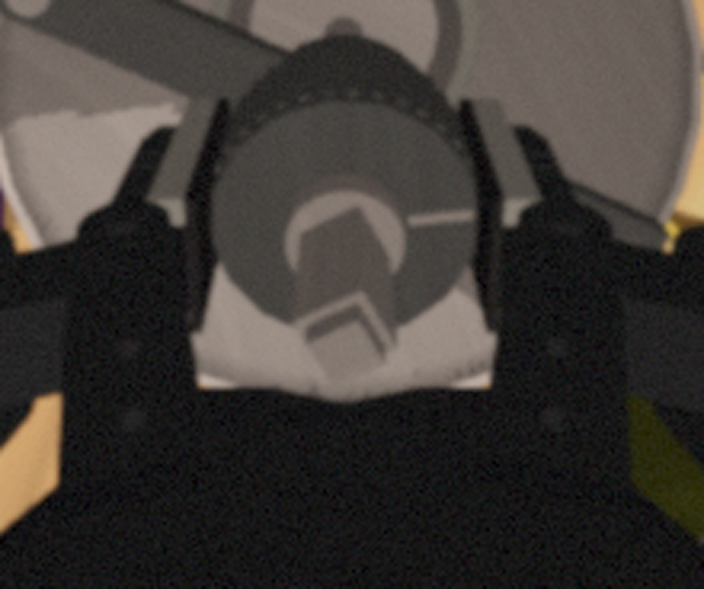

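The pads hold the dial at crop (346,215). Its index line still points to the right pad, so it's turning with the gripper. There's no contact torque at 3.5 clicks, so I'll carry on.

Emit:
carry_out(
  linear=[
    [0, 0, 0],
    [0, 0, 0],
    [0, 0, 0],
    [0, 0, 0],
  ],
  angular=[
    [0, 0, 0.07],
    [0, 0, 0.07],
    [0, 0, 0.07],
    [0, 0, 0.054],
  ],
  grip=[-1, -1, -1, -1],
)

```text
time_s: 12.85
ee_pos: [0.549, 0.0362, 0.1683]
ee_rot: [-3.14, -0.003, 0.091]
ft_force: [4.9, 7.4, 1.9]
grip_width: 0.0415
```

```bash
python3 -c "
from h import *
tq()"
```

```text
t 13.1 p [0.549  0.0362 0.1683] yaw deg 5.37 turned 85.16 F [5.  7.5 1.4] T [ 1.479 -0.975  0.043] sdTz 0.017 w 0.0414
```

Emit:
carry_out(
  linear=[
    [0, 0, 0],
    [0, 0, 0],
  ],
  angular=[
    [0, 0, 0.045],
    [0, 0, 0.04],
  ],
  grip=[-1, -1],
)

```text
time_s: 13.3
ee_pos: [0.5491, 0.0361, 0.1683]
ee_rot: [-3.14, -0.003, 0.007]
ft_force: [7.2, 7.7, 0.2]
grip_width: 0.0414
```

```bash
python3 -c "
from h import *
tq()"
```

```text
t 13.55 p [0.5491 0.0362 0.1683] yaw deg 0.5 turned 90.03 F [6.  7.9 1.1] T [ 1.512 -1.106 -0.008] sdTz 0.022 w 0.0418
```

Emit:
carry_out(
  linear=[
    [0.0004, -0.0004, 0],
    [0.0003, -0.0004, 0],
    [0, 0, 0],
    [0, 0, 0],
  ],
  angular=[
    [0, 0, 0.07],
    [0, 0, 0.07],
    [0, 0, 0.07],
    [0, 0, 0.054],
  ],
  grip=[-1, -1, -1, -1],
)

```text
time_s: 13.95
ee_pos: [0.5495, 0.0362, 0.1683]
ee_rot: [-3.141, -0.002, -0.259]
ft_force: [2.1, 2.0, 2.2]
grip_width: 0.0412
```

```bash
python3 -c "
from h import *
tq()"
```

```text
t 14.2 p [0.5495 0.0362 0.1683] yaw deg -14.55 turned 105.08 F [4.5 2.7 4. ] T [ 0.46  -0.834  0.104] sdTz 0.03 w 0.0409
```

Emit:
carry_out(
  linear=[
    [0, 0, 0],
    [0, 0, 0],
  ],
  angular=[
    [0, 0, 0.045],
    [0, 0, 0.04],
  ],
  grip=[-1, -1],
)

```text
time_s: 14.4
ee_pos: [0.5496, 0.0362, 0.1682]
ee_rot: [-3.141, -0.002, -0.341]
ft_force: [5.5, 2.6, 4.9]
grip_width: 0.041
```

```bash
python3 -c "
from h import *
tq()"
```

```text
t 14.65 p [0.5496 0.0362 0.1683] yaw deg -19.42 turned 109.94 F [5.2 2.4 3.8] T [ 0.45  -1.063  0.242] sdTz 0.041 w 0.0415
```

Torque rises to 0.24 N m at 110° and was near zero at 50, 70 and 90°. The burrs meet at 100° + 0.05 rad, so the dial began 5 clicks open. One small step more to confirm.

Emit:
carry_out(
  linear=[
    [0, 0, 0],
    [0, 0, 0],
  ],
  angular=[
    [0, 0, 0.02],
    [0, 0, 0],
  ],
  grip=[-1, -1],
)

```text
time_s: 14.85
ee_pos: [0.5496, 0.0362, 0.1683]
ee_rot: [-3.141, -0.002, -0.36]
ft_force: [6.0, 2.8, 3.8]
grip_width: 0.0414
```

```bash
python3 -c "
from h import *
tq()"
```

```text
t 15.1 p [0.5496 0.0362 0.1683] yaw deg -20.56 turned 111.08 F [5.1 2.4 4. ] T [ 0.437 -1.081  0.27 ] sdTz 0.031 w 0.0413
```

Emit:
carry_out(
  linear=[
    [0, 0, 0],
    [0, 0, 0],
    [0, 0, 0],
    [0, 0, 0],
    [0, 0, 0],
    [0, 0, 0],
    [0, 0, 0],
    [0, 0, 0],
    [0, 0, 0],
    [0, 0, 0],
    [0, 0, 0],
    [0, 0, 0],
    [0, 0, 0],
    [0, 0, 0],
    [0, 0, 0],
    [0, 0, 0],
    [0, 0, 0],
    [0, 0, 0],
  ],
  angular=[
    [0, 0, -0.12],
    [0, 0, -0.12],
    [0, 0, -0.12],
    [0, 0, -0.12],
    [0, 0, -0.12],
    [0, 0, -0.12],
    [0, 0, -0.12],
    [0, 0, -0.12],
    [0, 0, -0.12],
    [0, 0, -0.12],
    [0, 0, -0.12],
    [0, 0, -0.12],
    [0, 0, -0.12],
    [0, 0, -0.12],
    [0, 0, -0.12],
    [0, 0, -0.1],
    [0, 0, -0.04],
    [0, 0, 0],
  ],
  grip=[-1, -1, -1, -1, -1, -1, -1, -1, -1, -1, -1, -1, -1, -1, -1, -1, -1, -1],
)

```text
time_s: 16.9
ee_pos: [0.5481, 0.0351, 0.1682]
ee_rot: [-3.141, 0.002, 1.582]
ft_force: [-4.9, -7.1, 10.9]
grip_width: 0.0414
```

```bash
python3 -c "
from h import *
tq()"
```

```text
t 17.15 p [0.5481 0.0351 0.1682] yaw deg 90.53 turned -0.01 F [-5.  -6.6 10.7] T [-1.249  0.923  0.004] sdTz 0.028 w 0.0412
```

Contact confirmed at 0.27 N m, dial backed off exactly 100° beyond zero. A circle fit of the TCP track puts the axis at (0.5491, 0.0351). Releasing and rising to look.

Emit:
carry_out(
  linear=[
    [0, 0, 0],
    [0, 0, 0],
    [0, 0, 0],
    [0, 0, 0],
    [0, 0, 0],
    [0, 0, 0],
    [0, 0, -0.01],
    [0, 0, -0.02],
    [0, 0, -0.02],
    [0, 0, -0.02],
    [0, 0, -0.02],
    [0, 0, -0.02],
    [0, 0, -0.02],
    [0, 0, 0],
  ],
  angular=[
    [0, 0, 0],
    [0, 0, 0],
    [0, 0, 0],
    [0, 0, 0],
    [0, 0, 0],
    [0, 0, 0],
    [0, 0, 0],
    [0, 0, 0],
    [0, 0, 0],
    [0, 0, 0],
    [0, 0, 0],
    [0, 0, 0],
    [0, 0, 0],
    [0, 0, 0],
  ],
  grip=[1, 1, 1, 1, 1, 1, 1, 1, 1, 1, 1, 1, 1, 1],
)

```text
time_s: 18.55
ee_pos: [0.5494, 0.036, 0.3007]
ee_rot: [3.138, 0.0, 1.579]
ft_force: [0.2, 0.7, -1.0]
grip_width: 0.0853
```

```bash
python3 - <<'E'
from h import *
st()
c,im=snap('wrist','w5f.png')
print(c['position'],c['orientation'])
u=proj(c,[.549,.035,.19]); print(u)
x0,y0=int(u[0])-32,int(u[1])-24
a=im[y0:y0+48,x0:x0+64]; print('org',x0,y0)
cv2.imwrite('pics/w5.png',cv2.cvtColor(cv2.resize(a,None,fx=12,fy=12,interpolation=cv2.INTER_CUBIC),cv2.COLOR_RGB2BGR))
E
```

```text
t 18.55 p [0.5494 0.036  0.3007] r [3.1375e+00 4.0000e-04 1.5790e+00] q6 [-0.083  0.296  0.157  1.427 -0.    -0.091] F [ 0.2  0.7 -1. ] T [ 0.039 -0.01   0.003] w 0.0853
[0.47531787 0.03386872 0.43159089] [2.84503455e+00 3.46225286e-04 1.57928404e+00]
[257.67044435 194.04384116]
org 225 170
```

View pics/w5.png

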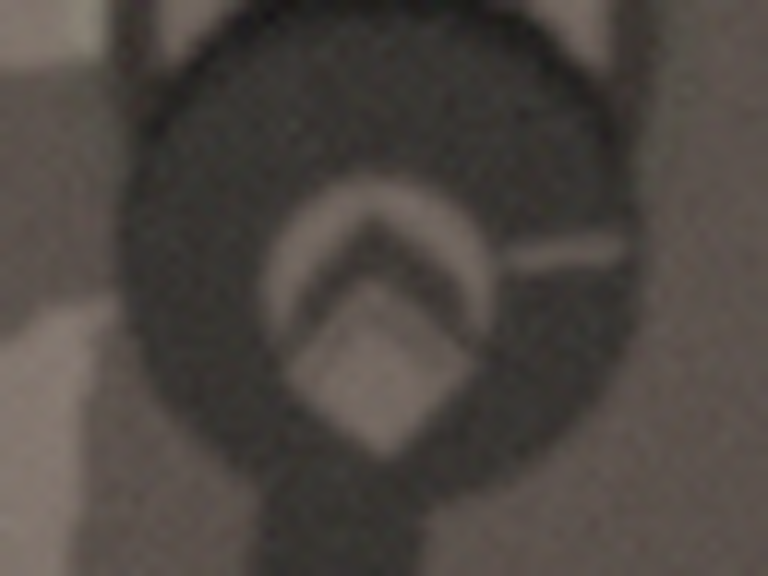

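The index line (505,262)–(625,245) has the same angle as before I turned the dial, which fits five clicks off zero. Spindle corners show at (283,362), (480,355) and (388,462). I'll fit its yaw while moving to the crank.

Emit:
carry_out(
  linear=[
    [-0.01, -0.003, 0],
    [-0.02, -0.006, 0],
    [-0.025, -0.0075, 0],
    [-0.025, -0.0075, 0],
    [-0.025, -0.0075, 0],
    [-0.025, -0.0075, 0],
    [-0.025, -0.0075, 0],
    [-0.025, -0.0075, 0],
    [-0.025, -0.0075, 0],
    [-0.025, -0.0075, 0],
    [-0.025, -0.0075, 0],
    [-0.025, -0.0075, 0],
    [-0.025, -0.0075, 0],
    [-0.025, -0.0075, 0],
    [-0.025, -0.0075, 0],
    [-0.025, -0.0075, 0],
    [0, 0, 0],
  ],
  angular=[
    [0, 0, 0],
    [0, 0, 0],
    [0, 0, 0],
    [0, 0, 0],
    [0, 0, 0],
    [0, 0, 0],
    [0, 0, 0],
    [0, 0, 0],
    [0, 0, 0],
    [0, 0, 0],
    [0, 0, 0],
    [0, 0, 0],
    [0, 0, 0],
    [0, 0, 0],
    [0, 0, 0],
    [0, 0, 0],
    [0, 0, 0],
  ],
  grip=[1, 1, 1, 1, 1, 1, 1, 1, 1, 1, 1, 1, 1, 1, 1, 1, 1],
)

```text
time_s: 20.3
ee_pos: [0.4362, -0.3473, 0.2965]
ee_rot: [-3.14, -0.001, 1.576]
ft_force: [-0.5, -0.3, -0.1]
grip_width: 0.0853
```

Emit:
carry_out(
  linear=[
    [0, 0, 0],
    [0, 0, 0],
    [0, 0, 0],
    [0, 0, 0],
    [0, 0, 0],
    [0, 0, 0],
    [0, 0, 0],
    [0, 0, 0],
    [0, 0, 0],
    [0, 0, 0],
    [0, 0, 0],
    [0, 0, 0],
    [0, 0, 0],
    [0, 0, 0],
    [0, 0, 0],
    [0, 0, 0],
    [0, 0, 0],
    [0, 0, 0],
    [0, 0, 0],
    [0, 0, 0],
  ],
  angular=[
    [0, 0, 0.07],
    [0, 0, 0.13],
    [0, 0, 0.14],
    [0, 0, 0.14],
    [0, 0, 0.14],
    [0, 0, 0.14],
    [0, 0, 0.14],
    [0, 0, 0.14],
    [0, 0, 0.14],
    [0, 0, 0.14],
    [0, 0, 0.14],
    [0, 0, 0.14],
    [0, 0, 0.14],
    [0, 0, 0.14],
    [0, 0, 0.14],
    [0, 0, 0.14],
    [0, 0, 0.14],
    [0, 0, 0.14],
    [0, 0, 0.11],
    [0, 0, 0],
  ],
  grip=[1, 1, 1, 1, 1, 1, 1, 1, 1, 1, 1, 1, 1, 1, 1, 1, 1, 1, 1, 1],
)

```text
time_s: 22.3
ee_pos: [0.4374, -0.3444, 0.2973]
ee_rot: [3.141, 0.001, -0.973]
ft_force: [-0.3, -0.0, -0.1]
grip_width: 0.0853
```

Emit:
carry_out(
  linear=[
    [0, 0, 0.01],
    [0, 0, 0.02],
    [0, 0, 0.02],
    [0, 0, 0.02],
    [0, 0, 0.02],
    [0, 0, 0.02],
    [0, 0, 0.02],
    [0, 0, 0.02],
    [0, 0, 0],
  ],
  angular=[
    [0, 0, 0],
    [0, 0, 0],
    [0, 0, 0],
    [0, 0, 0],
    [0, 0, 0],
    [0, 0, 0],
    [0, 0, 0],
    [0, 0, 0],
    [0, 0, 0],
  ],
  grip=[1, 1, 1, 1, 1, 1, 1, 1, 1],
)

```text
time_s: 23.2
ee_pos: [0.4365, -0.3435, 0.145]
ee_rot: [3.141, 0.004, -0.968]
ft_force: [-1.2, -0.2, 0.3]
grip_width: 0.0855
```

```bash
cat > fit.py <<'E'
from h import *
from scipy.optimize import minimize
def sq(s,z): 
    h=s/2; return [np.array([[a*h,b*h,z],[c*h,d*h,z]]) for a,b,c,d in((1,1,-1,1),(-1,1,-1,-1),(-1,-1,1,-1),(1,-1,1,1))]
def score(G,c,segs,p,s=np.linspace(.08,.92,25)[:,None]):
    Rz=R.from_euler('z',p[2]).as_matrix(); t=0
    for e in segs:
        P=(e[0]*(1-s)+e[1]*s)@Rz.T+[p[0],p[1],0]
        q=(P-c['position'])@Rm(c['orientation']); uv=q@np.array(c['K']).T; uv=(uv[:,:2]/uv[:,2:]).astype(np.float32)
        n=uv[-1]-uv[0]; n=np.array([-n[1],n[0]])/np.linalg.norm(n)
        g=[cv2.remap(G[i],uv[None,:,0],uv[None,:,1],cv2.INTER_LINEAR)[0] for i in(0,1)]
        t+=abs((g[0]*n[0]+g[1]*n[1]).mean())*np.linalg.norm(e[1]-e[0])
    return t
def fit(im,c,segs,x,y,yaws,r=.004):
    g=cv2.GaussianBlur(cv2.cvtColor(im,cv2.COLOR_RGB2GRAY).astype(np.float32),(0,0),.8)
    G=(cv2.Sobel(g,cv2.CV_32F,1,0),cv2.Sobel(g,cv2.CV_32F,0,1)); out=[]
    f=lambda p:-score(G,c,segs,p)
    gr=[(f((x+i,y+j,a)),x+i,y+j,a) for i in np.arange(-r,r+1e-6,.001) for j in np.arange(-r,r+1e-6,.001) for a in yaws]
    for b in sorted(gr)[:6]:
        m=minimize(f,b[1:],method='Nelder-Mead',options=dict(initial_simplex=np.array(b[1:])+np.array([[0,0,0],[.0007,0,0],[0,.0007,0],[0,0,.05]])))
        out.append((m.fun,*m.x))
    out.sort(); return np.array(out).round(4)
E
python3 - <<'E'
from fit import *
im=cv2.cvtColor(cv2.imread('pics/w5f.png'),cv2.COLOR_BGR2RGB)
c=dict(K=robot.get_calibration('wrist')['K'],position=np.array([0.47531787,0.03386872,0.43159089]),orientation=np.array([2.84503455e+00,3.46225286e-04,1.57928404e+00]))
print('spindle\n',fit(im,c,sq(.010,.209)[:]+sq(.0075,.2125),.549,.035,np.radians(np.arange(0,90,4)))[:4])
st()
c,im=snap('wrist','w6f.png')
b=[(round(d['confidence'],2),w(c,d['xyz']).round(4).tolist()) for d in robot.place_of('wrist','crank_bore')]; print(b)
x,y=b[0][1][:2]
segs=sq(.026,.026)+sq(.0115,.026)+[np.array([[.013,s*.009,.007],[.115,s*.009,.007]]) for s in(1,-1)]
F=fit(im,c,segs,x,y,np.radians(np.arange(20,56,3)),.006); print(F[:4])
o=F[0]; u=[]
v=cv2.cvtColor(im,cv2.COLOR_RGB2BGR)
v=cv2.resize(v,None,fx=2,fy=2,interpolation=cv2.INTER_CUBIC)
Rz=R.from_euler('z',o[3]).as_matrix()
for e in segs:
    P=[tuple(int(k) for k in (2*proj(c,Rz@q+[o[1],o[2],0])+.5)) for q in e]; cv2.line(v,P[0],P[1],(0,0,255),1)
k=(2*proj(c,[o[1],o[2],.026])).astype(int); y0=max(0,k[1]-260);x0=max(0,k[0]-200); cv2.imwrite('pics/w6.png',v[y0:y0+400,x0:x0+400]); 
E
```

```text
spindle
 [[-5.6355  0.5493  0.0335  0.8653]
 [-5.6353  0.5493  0.0335  0.8694]
 [-5.6352  0.5493  0.0335  0.8707]
 [-5.6344  0.5493  0.0336  0.8543]]
t 23.2 p [ 0.4365 -0.3435  0.145 ] r [ 3.1409  0.0044 -0.9684] q6 [-0.813  0.364 -0.169  1.043  0.     1.726] F [-1.2 -0.2  0.3] T [ 0.075 -0.06  -0.028] w 0.0855
[(0.94, [0.4393, -0.344, 0.0024])]
[[-16.6792   0.4374  -0.3465   0.5556]
 [-16.6759   0.4374  -0.3465   0.5556]
 [-16.6748   0.4374  -0.3466   0.5566]
 [-16.6747   0.4374  -0.3466   0.5565]]
```

View pics/w6.png

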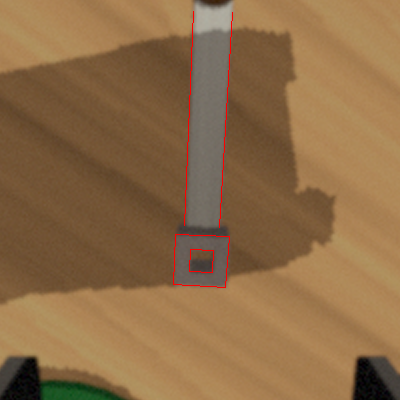

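The overlay fits the crank well: hub at crop (202,260), bar running up to the knob at (212,0). I'll correct for the camera bias learned at the dial, then descend and grip the hub.

Emit:
carry_out(
  linear=[
    [0.0025, 0.0005, 0.01],
    [0.002, 0.0004, 0.015],
    [0, 0, 0.02],
    [0, 0, 0.02],
    [0, 0, 0.02],
    [0, 0, 0.015],
    [0, 0, 0.01],
    [0, 0, 0.007],
    [0, 0, 0.005],
    [0, 0, 0],
    [0, 0, 0],
  ],
  angular=[
    [0, 0, 0.025],
    [0, 0, 0.022],
    [0, 0, 0],
    [0, 0, 0],
    [0, 0, 0],
    [0, 0, 0],
    [0, 0, 0],
    [0, 0, 0],
    [0, 0, 0],
    [0, 0, 0],
    [0, 0, 0],
  ],
  grip=[1, 1, 1, 1, 1, 1, 1, 1, 1, 1, 1],
)

```text
time_s: 24.4
ee_pos: [0.4398, -0.3493, 0.0262]
ee_rot: [-3.141, -0.001, -1.018]
ft_force: [0.4, -0.1, -0.2]
grip_width: 0.0853
```

```bash
python3 -c "
from h import *
st(); go([.4383,-.3478,.016],-1.015)"
```

```text
t 24.4 p [ 0.4398 -0.3493  0.0262] r [-3.1415e+00 -6.0000e-04 -1.0180e+00] q6 [-0.816  0.476 -0.346  0.748 -0.     1.772] F [ 0.4 -0.1 -0.2] T [-0.039  0.007 -0.028] w 0.0853
shift tool [-0.0021  0.0004  0.0102] dist 0.01
rotvec [-0.0001 -0.0006 -0.003 ]
```

Emit:
carry_out(
  linear=[
    [-0.001, 0.0004, 0.004],
    [-0.001, 0, 0.004],
    [0, 0, 0.002],
    [0, 0, 0],
    [0, 0, 0],
  ],
  angular=[
    [0, 0, 0],
    [0, 0, 0],
    [0, 0, -0.003],
    [0, 0, 0],
    [0, 0, 0],
  ],
  grip=[1, 1, 1, 1, 1],
)

```text
time_s: 24.9
ee_pos: [0.4382, -0.3476, 0.0158]
ee_rot: [3.142, 0.0, -1.015]
ft_force: [-0.5, 0.2, -0.3]
grip_width: 0.0854
```

```bash
python3 -c "
from h import *
st(); go([.4383,-.3478,.016],-1.015)"
```

```text
t 24.9 p [ 0.4382 -0.3476  0.0158] r [ 3.1416  0.     -1.015 ] q6 [-0.816  0.486 -0.365  0.721  0.     1.769] F [-0.5  0.2 -0.3] T [-0.01   0.044 -0.005] w 0.0854
shift tool [ 0.0002 -0.     -0.0002] dist 0.0
rotvec [0. 0. 0.]
```

Emit:
carry_out(
  linear=[
    [0, 0, 0],
    [0, 0, 0],
    [0, 0, 0],
    [0, 0, 0],
    [0, 0, 0],
    [0, 0, 0],
    [0, 0, 0],
    [0, 0, 0],
    [0, 0, 0],
    [0, 0, 0],
    [0, 0, 0],
    [0, 0, 0],
  ],
  angular=[
    [0, 0, 0],
    [0, 0, 0],
    [0, 0, 0],
    [0, 0, 0],
    [0, 0, 0],
    [0, 0, 0],
    [0, 0, 0],
    [0, 0, 0],
    [0, 0, 0],
    [0, 0, 0],
    [0, 0, 0],
    [0, 0, 0],
  ],
  grip=[-1, -1, -1, -1, -1, -1, -1, -1, -1, -1, -1, -1],
)

```text
time_s: 26.1
ee_pos: [0.4382, -0.3476, 0.0161]
ee_rot: [-3.142, -0.0, -1.015]
ft_force: [-1.9, 1.8, 5.3]
grip_width: 0.0246
```

```bash
python3 -c "
from h import *
st()"
```

```text
t 26.1 p [ 0.4382 -0.3476  0.0161] r [-3.1416e+00 -2.0000e-04 -1.0150e+00] q6 [-0.816  0.485 -0.365  0.721  0.     1.769] F [-1.9  1.8  5.3] T [0.35  0.309 0.018] w 0.0246
```

Emit:
carry_out(
  linear=[
    [0, 0, -0.004],
    [0, 0, -0.008],
    [0, 0, -0.015],
    [0, 0, -0.02],
    [0, 0, -0.02],
    [0, 0, -0.02],
    [0, 0, -0.02],
    [0, 0, -0.02],
    [0, 0, -0.02],
    [0, 0, -0.02],
    [0, 0, -0.02],
    [0, 0, -0.02],
    [0, 0, -0.02],
    [0, 0, -0.01],
    [0, 0, -0.005],
    [0, 0, 0],
    [0, 0, 0],
  ],
  angular=[
    [0, 0, 0],
    [0, 0, 0],
    [0, 0, 0],
    [0, 0, 0],
    [0, 0, 0],
    [0, 0, 0],
    [0, 0, 0],
    [0, 0, 0],
    [0, 0, 0],
    [0, 0, 0],
    [0, 0, 0],
    [0, 0, 0],
    [0, 0, 0],
    [0, 0, 0],
    [0, 0, 0],
    [0, 0, 0],
    [0, 0, 0],
  ],
  grip=[-1, -1, -1, -1, -1, -1, -1, -1, -1, -1, -1, -1, -1, -1, -1, -1, -1],
)

```text
time_s: 27.8
ee_pos: [0.438, -0.3474, 0.257]
ee_rot: [3.141, 0.001, -1.015]
ft_force: [0.2, -0.0, -2.6]
grip_width: 0.0246
```

```bash
cat > hand.py <<'E'
from fit import *
st()
c,im=snap('wrist','w7f.png')
o=robot.get_obs(); Rt=Rm(o['ee_rot']); p=np.array(o['ee_pos']); z=p[2]-.016
segs=sq(.026,.026+z)+sq(.0115,.026+z)+[np.array([[.013,s*.009,.007+z],[.110,s*.009,.007+z]]) for s in(1,-1)]
F=fit(im,c,segs,p[0],p[1],o['ee_rot'][2]+np.pi/2+np.radians(np.arange(-6,7,2)),.004); print(F[:3])
f=F[0]; print('bore in tool (cam):',(Rt.T@(np.array([f[1],f[2],p[2]])-p)).round(4),'yaw off deg',np.degrees(f[3]-o['ee_rot'][2]-np.pi/2).round(2))
v=cv2.resize(cv2.cvtColor(im,cv2.COLOR_RGB2BGR),None,fx=2,fy=2,interpolation=cv2.INTER_CUBIC); Rz=R.from_euler('z',f[3]).as_matrix()
for e in segs:
    P=[tuple(int(k) for k in (2*proj(c,Rz@q+[f[1],f[2],0])+.5)) for q in e]; cv2.line(v,P[0],P[1],(0,0,255),1)
k=(2*proj(c,[f[1],f[2],.026+z])).astype(int); cv2.imwrite('pics/w7.png',v[max(0,k[1]-400):k[1]+140,k[0]-250:k[0]+250])
E
python3 hand.py
```

```text
t 27.8 p [ 0.438  -0.3474  0.257 ] r [ 3.1414e+00  1.1000e-03 -1.0150e+00] q6 [-0.816  0.32   0.074  1.326  0.     1.769] F [ 0.2 -0.  -2.6] T [-0.054  0.084  0.024] w 0.0246
[[-20.3126   0.4389  -0.3485   0.5617]
 [-20.3113   0.4389  -0.3484   0.5609]
 [-20.3034   0.4389  -0.3484   0.5605]]
bore in tool (cam): [ 0.0014 -0.0002 -0.    ] yaw off deg 0.34
```

View pics/w7.png

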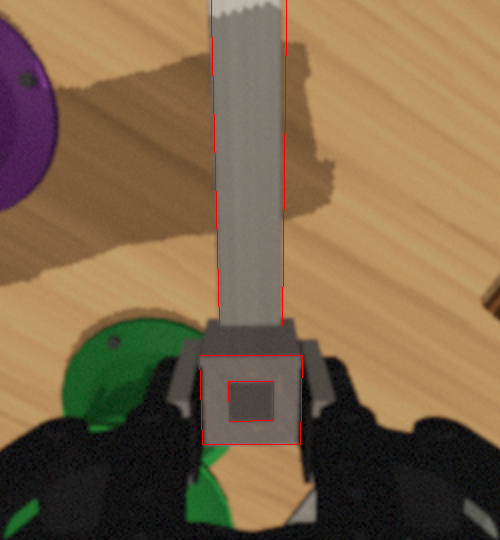

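The crank hangs level and square in the pads, hub at crop (250,400). The camera's error turns out to be fixed in the world at about (0, -1.6) mm. Corrected for that, the bore is 0.8 mm along tool -y from the TCP. Moving over the spindle.

Emit:
carry_out(
  linear=[
    [-0.005, -0.0055, 0],
    [-0.01, -0.011, 0],
    [-0.0145, -0.0161, 0],
    [-0.0145, -0.0161, 0],
    [-0.0145, -0.0161, 0],
    [-0.0145, -0.0161, 0],
    [-0.0145, -0.0161, 0],
    [-0.0145, -0.0161, 0],
    [-0.0145, -0.0161, 0],
    [-0.0145, -0.0161, 0],
    [-0.0145, -0.0161, 0],
    [-0.0145, -0.0161, 0],
    [-0.0145, -0.0161, 0],
    [-0.0145, -0.0161, 0],
    [-0.0145, -0.0161, 0],
    [-0.0145, -0.0161, 0],
    [-0.0145, -0.0161, 0],
    [-0.0145, -0.0161, 0],
    [-0.012, -0.0134, 0],
    [-0.007, -0.008, 0],
  ],
  angular=[
    [0, 0, 0],
    [0, 0, 0],
    [0, 0, 0],
    [0, 0, 0],
    [0, 0, 0],
    [0, 0, 0],
    [0, 0, 0],
    [0, 0, 0],
    [0, 0, 0],
    [0, 0, 0],
    [0, 0, 0],
    [0, 0, 0],
    [0, 0, 0],
    [0, 0, 0],
    [0, 0, 0],
    [0, 0, 0],
    [0, 0, 0],
    [0, 0, 0],
    [0, 0, 0],
    [0, 0, 0],
  ],
  grip=[-1, -1, -1, -1, -1, -1, -1, -1, -1, -1, -1, -1, -1, -1, -1, -1, -1, -1, -1, -1],
)

```text
time_s: 29.85
ee_pos: [0.5485, 0.0364, 0.2577]
ee_rot: [3.141, 0.0, -1.013]
ft_force: [-0.2, 1.0, -2.8]
grip_width: 0.0246
```

Emit:
carry_out(
  linear=[
    [0, 0, 0],
    [0, 0, 0],
    [0, 0, 0],
    [0, 0, 0],
    [0, 0, 0],
    [0, 0, 0],
    [0, 0, 0],
    [0, 0, 0],
    [0, 0, 0],
  ],
  angular=[
    [0, 0, -0.04],
    [0, 0, -0.06],
    [0, 0, -0.06],
    [0, 0, -0.06],
    [0, 0, -0.05],
    [0, 0, -0.026],
    [0, 0, 0],
    [0, 0, 0],
    [0, 0, 0],
  ],
  grip=[-1, -1, -1, -1, -1, -1, -1, -1, -1],
)

```text
time_s: 30.75
ee_pos: [0.5488, 0.0343, 0.2578]
ee_rot: [-3.142, -0.0, -0.72]
ft_force: [-0.0, 1.1, -1.6]
grip_width: 0.0248
```

```bash
python3 - <<'E'
from h import *
st(); go([.5486,.0345,.235],-.719)
E
```

```text
t 30.75 p [0.5488 0.0343 0.2578] r [-3.1416 -0.     -0.7198] q6 [-0.086  0.302  0.05   1.319  0.     2.205] F [-0.   1.1 -1.6] T [-0.047  0.07   0.002] w 0.0248
shift tool [-0.0003 -0.      0.0228] dist 0.023
rotvec [-0.     -0.     -0.0008]
```

Emit:
carry_out(
  linear=[
    [-0.0003, 0, 0.006],
    [0, 0, 0.008],
    [0, 0, 0.008],
    [0, 0, 0.004],
    [0, 0, 0],
    [0, 0, 0],
  ],
  angular=[
    [0, 0, 0],
    [0, 0, 0],
    [0, 0, 0],
    [0, 0, 0],
    [0, 0, 0],
    [0, 0, 0],
  ],
  grip=[-1, -1, -1, -1, -1, -1],
)

```text
time_s: 31.35
ee_pos: [0.5486, 0.0344, 0.2318]
ee_rot: [3.141, 0.0, -0.719]
ft_force: [0.2, 0.2, -2.8]
grip_width: 0.0247
```

Emit:
carry_out(
  linear=[
    [0, 0, 0.0015],
    [0, 0, 0.0015],
    [0, 0, 0.0015],
    [0, 0, 0.0015],
    [0, 0, 0],
    [0, 0, 0],
  ],
  angular=[
    [0, 0, 0],
    [0, 0, 0],
    [0, 0, 0],
    [0, 0, 0],
    [0, 0, 0],
    [0, 0, 0],
  ],
  grip=[-1, -1, -1, -1, -1, -1],
)

```text
time_s: 31.95
ee_pos: [0.5486, 0.0344, 0.2258]
ee_rot: [3.142, 0.0, -0.719]
ft_force: [0.0, 0.4, -3.1]
grip_width: 0.0249
```

```bash
python3 -c "
from h import *
st()"
```

```text
t 31.95 p [0.5486 0.0344 0.2258] r [ 3.1415e+00  1.0000e-04 -7.1900e-01] q6 [-0.086  0.311 -0.024  1.236  0.     2.204] F [ 0.   0.4 -3.1] T [0.01  0.008 0.029] w 0.0249
```

No contact around the pilot. Now onto the full square.

Emit:
carry_out(
  linear=[
    [0, 0, 0.001],
    [0, 0, 0.001],
    [0, 0, 0.001],
    [0, 0, 0],
    [0, 0, 0],
  ],
  angular=[
    [0, 0, 0],
    [0, 0, 0],
    [0, 0, 0],
    [0, 0, 0],
    [0, 0, 0],
  ],
  grip=[-1, -1, -1, -1, -1],
)

```text
time_s: 32.45
ee_pos: [0.5486, 0.0344, 0.2228]
ee_rot: [3.142, 0.0, -0.719]
ft_force: [-0.2, -0.3, -3.0]
grip_width: 0.0249
```

```bash
python3 -c "
from h import *
st()"
```

```text
t 32.45 p [0.5486 0.0344 0.2228] r [ 3.1416  0.     -0.719 ] q6 [-0.086  0.312 -0.031  1.228  0.     2.204] F [-0.2 -0.3 -3. ] T [-0.006  0.053  0.015] w 0.0249
```

Emit:
carry_out(
  linear=[
    [0, 0, 0.002],
    [0, 0, 0.002],
    [0, 0, 0.002],
    [0, 0, 0.002],
    [0, 0, 0],
    [0, 0, 0],
  ],
  angular=[
    [0, 0, 0],
    [0, 0, 0],
    [0, 0, 0],
    [0, 0, 0],
    [0, 0, 0],
    [0, 0, 0],
  ],
  grip=[-1, -1, -1, -1, -1, -1],
)

```text
time_s: 33.05
ee_pos: [0.5486, 0.0344, 0.2147]
ee_rot: [3.142, 0.0, -0.719]
ft_force: [-0.1, -0.4, -2.5]
grip_width: 0.0249
```

Emit:
carry_out(
  linear=[
    [0, 0, 0.002],
    [0, 0, 0.002],
    [0, 0, 0.002],
    [0, 0, 0.0015],
    [0, 0, 0],
    [0, 0, 0],
  ],
  angular=[
    [0, 0, 0],
    [0, 0, 0],
    [0, 0, 0],
    [0, 0, 0],
    [0, 0, 0],
    [0, 0, 0],
  ],
  grip=[-1, -1, -1, -1, -1, -1],
)

```text
time_s: 33.65
ee_pos: [0.5486, 0.0344, 0.2073]
ee_rot: [3.142, 0.0, -0.719]
ft_force: [-0.2, -0.2, -3.1]
grip_width: 0.0248
```

Emit:
carry_out(
  linear=[
    [0, 0, 0.001],
    [0, 0, 0.0008],
    [0, 0, 0],
    [0, 0, 0],
  ],
  angular=[
    [0, 0, 0],
    [0, 0, 0],
    [0, 0, 0],
    [0, 0, 0],
  ],
  grip=[-1, -1, -1, -1],
)

```text
time_s: 34.05
ee_pos: [0.5486, 0.0344, 0.2055]
ee_rot: [3.142, 0.0, -0.719]
ft_force: [0.3, -0.5, -1.9]
grip_width: 0.0249
```

```bash
python3 -c "
from h import *
st()"
```

```text
t 34.05 p [0.5486 0.0344 0.2055] r [ 3.1416  0.     -0.719 ] q6 [-0.086  0.319 -0.068  1.184  0.     2.204] F [ 0.3 -0.5 -1.9] T [-0.031  0.032 -0.038] w 0.0249
```

Half a millimetre left. I'll lower it until it touches the shoulder.

Emit:
carry_out(
  linear=[
    [0, 0, 0.0004],
    [0, 0, 0.0003],
    [0, 0, 0],
    [0, 0, 0],
  ],
  angular=[
    [0, 0, 0],
    [0, 0, 0],
    [0, 0, 0],
    [0, 0, 0],
  ],
  grip=[-1, -1, -1, -1],
)

```text
time_s: 34.45
ee_pos: [0.5487, 0.0344, 0.205]
ee_rot: [-3.141, -0.0, -0.719]
ft_force: [-1.3, 0.3, 3.1]
grip_width: 0.0249
```

Emit:
carry_out(
  linear=[
    [0, 0, 0.0003],
    [0, 0, 0.0003],
    [0, 0, 0],
    [0, 0, 0],
  ],
  angular=[
    [0, 0, 0],
    [0, 0, 0],
    [0, 0, 0],
    [0, 0, 0],
  ],
  grip=[-1, -1, -1, -1],
)

```text
time_s: 34.85
ee_pos: [0.5487, 0.0344, 0.2049]
ee_rot: [-3.141, -0.001, -0.719]
ft_force: [-4.3, 0.7, 10.4]
grip_width: 0.0249
```

```bash
python3 -c "
from h import *
st()"
```

```text
t 34.85 p [0.5487 0.0344 0.2049] r [-3.141e+00 -8.000e-04 -7.190e-01] q6 [-0.086  0.318 -0.07   1.181 -0.     2.204] F [-4.3  0.7 10.4] T [ 0.004  0.837 -0.005] w 0.0249
```

Home: TCP at z = 0.205 with a gentle 10 N. Easing off, releasing and rising.

Emit:
carry_out(
  linear=[
    [0, 0, -0.0005],
    [0, 0, 0],
    [0, 0, 0],
    [0, 0, 0],
    [0, 0, 0],
    [0, 0, 0],
    [0, 0, 0],
    [0, 0, 0],
    [0, 0, -0.01],
    [0, 0, -0.02],
    [0, 0, -0.02],
    [0, 0, -0.02],
    [0, 0, -0.02],
    [0, 0, -0.02],
    [0, 0, 0],
    [0, 0, 0],
  ],
  angular=[
    [0, 0, 0],
    [0, 0, 0],
    [0, 0, 0],
    [0, 0, 0],
    [0, 0, 0],
    [0, 0, 0],
    [0, 0, 0],
    [0, 0, 0],
    [0, 0, 0],
    [0, 0, 0],
    [0, 0, 0],
    [0, 0, 0],
    [0, 0, 0],
    [0, 0, 0],
    [0, 0, 0],
    [0, 0, 0],
  ],
  grip=[-1, -1, 0.2, 0.2, 1, 1, 1, 1, 1, 1, 1, 1, 1, 1, 1, 1],
)

```text
time_s: 36.45
ee_pos: [0.5488, 0.0344, 0.315]
ee_rot: [-3.141, -0.001, -0.719]
ft_force: [-0.5, 0.1, -0.1]
grip_width: 0.0855
```

```bash
python3 - <<'E'
from h import *
st()
c,im=snap('wrist')
for t in('crank_bore','crank'): print(t,[(round(d['confidence'],2),w(c,d['xyz']).round(4).tolist()) for d in robot.place_of('wrist',t)])
c2,i2=snap('scene'); print([(round(d['confidence'],2),w(c2,d['xyz']).round(4).tolist()) for d in robot.place_of('scene','crank_bore')])
a=cv2.resize(im[60:360,106:406],(400,400)); u=proj(c2,[.55,.035,.19]).astype(int); b=cv2.resize(i2[u[1]-50:u[1]+50,u[0]-50:u[0]+50],(400,400),interpolation=cv2.INTER_CUBIC)
cv2.imwrite('pics/w8.png',cv2.cvtColor(np.hstack([a,b]),cv2.COLOR_RGB2BGR))
E
```

```text
t 36.45 p [0.5488 0.0344 0.315 ] r [-3.1411e+00 -6.0000e-04 -7.1900e-01] q6 [-0.086  0.298  0.197  1.469  0.     2.204] F [-0.5  0.1 -0.1] T [ 0.043  0.015 -0.075] w 0.0855
crank_bore [(0.67, [0.5512, 0.0378, 0.1922])]
crank [(0.57, [0.5482, 0.0348, 0.1852])]
[(0.62, [0.5514, 0.0333, 0.1906])]
```

View pics/w8.png

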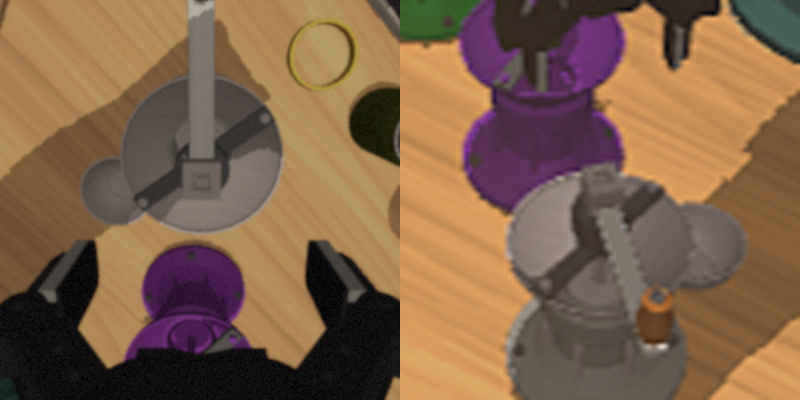

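The crank is on the spindle: hub at (202,180) with the square showing in its bore, bar level, knob hanging free, bowl undisturbed. Handing in.

```bash
python3 -c "
from h import *
print(robot.finish_job()); st()"
```

```text
the job is handed in; nothing more can be done
None
the job is handed in; nothing more can be done
```

The grey mill is set five clicks off burr contact, with the crank seated on its spindle. I handed the job in at about 36.5 s; no verdict is reported.

- **Dial:** I turned it clockwise in steps. The torque stayed near zero until 5 clicks, then rose to 0.24 N m at 110° and 0.27 N m at 111°. That fits the burrs meeting at click 5 and is well short of the 0.6 N m that jams them. I then backed off to exactly 100° from the zero click. In the picture after release, the dial's index line was back at its starting angle.
- **Crank:** it slid down the square with no sign of binding and met the shoulder at the expected height, with about 10 N of force. I then eased off, let go and moved clear. The last pictures show it seated on the spindle and level. The networks put its bore at 0.191–0.192 m, against 0.189 m for the shoulder, which is within their 4 mm error.
- **Disagreements:**
    - The torque reading for passing a click was lower than the stated 0.1 N m (about 0.03–0.04 N m).
    - The wrist camera's calibration was off by about 1.6 mm. Before I had worked that out, closing on the hub shifted the crank 2–3 mm on the counter.
- **Other items:** I touched nothing else. The final pictures show the bowl and the band in place, but I did not re-measure the other items.

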